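# Load the tray and hold the decontamination box's lid open

### The arm

A 6-joint arm with a two-finger parallel gripper is mounted at the origin on the work surface. World frame = base frame: x ahead of the robot, y to its left, z up, the work surface at z = 0. Lengths are in mm, angles in rad, forces in N, time in s.
With the tool pointing down it reaches from about 400 to 925 mm from the base axis. Payload 12.5 kg.
Tool frame: the origin (TCP) lies between the finger pads, 19 mm behind the fingertips; this is the grasp point; z points along the fingers, y is the direction in which the jaws open and shut (so a half turn about z gives the same grasp; the last joint's range is limited). The gripper opens to 95 mm and grips with 3 to 60 N. Pads are 20 mm wide; open, the fingers measure 119 mm over their backs; the gripper's body (75 mm by 180 mm) begins 59 mm behind the grasp point.
Start: joints at [1.159, 0.491, 1.559, -0, 1.092, -0.106], TCP at [188.143, 596.026, 233.461] pointing down, gripper open.
Joint ranges: [-3.1, 3.1], [-0.84, 2.19], [0.05, 2.79], [-1.13, 4.28], [0.06, 2.93], [-2.69, 2.69]. Speed limits (rad/s): [2.22, 2.22, 2.79, 3.14, 3.14, 3.14].

### API

Orientations are given as [roll, pitch, yaw] about the fixed x, y, z axes, in that order (R = Rz(yaw) Ry(pitch) Rx(roll)).
In Python, from cell import env, eyes, job_done, boxes_of, regions_of gives the robot as it stands.
- The arm moves only by the tool send_rows, never from a script. Its argument "plan" is text: rows parted by semicolons, each of 5 numbers parted by spaces: the shift along the tool's x, y, z in mm, then the turn about the tool's z in rad, then the finger opening in mm, from 0 to 95.1. In form: x y z roll gripper; .... A call has 1 to 8 rows; each row shifts and turns the pose as measured when the row begins, along the tool's axes as they then stand; what a row does not reach is not made up. A row lasts 1/10 s, in which the tool goes at most 50 mm and 8.59 degrees, less where a joint would pass 70% of its speed; a pose out of reach is approached as far as the arm can. A call with a gripper value outside its range is refused whole. The fingers move at their own pace and stop on an object; the grip force is fixed at half the most. Time passes only in rows, so rows that do not move let the fingers close. It gives the time, the measured TCP pose, the force and the opening at its end, in the units of the state.
- env.state(): the state, without advancing time (a new reading comes with each control period).
- eyes.read_camera(name): name is "scene" or "top"; returns a dict with "image" (420x560x3 uint8, red, green, blue), "vertical_fov" (degrees; the focal length in pixels is half the picture's height over the tangent of half this angle, whatever the lens; pixels are square), "cx", "cy" (the principal point, pixels), "k1" (the pictures are not rectified: a ray, as slopes to the right and down, at radius r is drawn at 1 + k1 r^2 times it, then the intrinsics apply), "extrinsics" (4x4, takes a point from camera to world coordinates). Camera axes: x right, y up, looking along -z (the intrinsics and any distortion apply to the point x, -y, -z); pixel columns grow to the right and rows downward; lengths in mm; the calibration is good to about 2 mm. A picture is of the moment at which its call begins. There is no depth.
- job_done(): hands the job in, once; it reports no verdict.
Trained networks look in a picture, given as the dict that the camera call returned (one of the last four; its "shot" number tells which), for a name from the list of things; names that differ only in an ending like _2 or _b are one class to them, and where a whole thing is asked for, a point or a joint stands for the part that bears it (a point fixed in the world has none). Each returns a list of dicts, best first, with "confidence" (0 to 1); they miss things now and then, are a little off and sometimes report something else, mostly with a low value. They report only what shows in the picture. A call takes as long as a camera call. They do not tell look-alikes from the thing itself.
- boxes_of(target, picture): "bbox" ([left, top, width, height] in pixels, round what is visible of it).
- regions_of(target, picture): "pixels" (420x560 bool, what is visible of it) and "bbox" ([left, top, width, height] in pixels, round what is visible of it).
The state is a dict: "t": time; "joints": joint angles; "qvel": joint speeds; "tau": joint torques, N m; "eef_pos": TCP position; "tcp_rot": TCP orientation; "ft_force": force on the tool from outside, world axes, zero at the start; "moment": the same for the moment, N m; "opening": opening from 0.0 (shut) to 1.0 (fully open).
Only numpy, scipy, OpenCV 4.12 (cv2) and the standard library are available. Lean on these libraries where they do the work, as an engineer would, in place of code of your own. Each camera call takes 0.05 s, during which the arm holds its last target.

### The job

Stand the yellow tube block, the red-capped white jar and the black-capped amber bottle, all upright, in the open white tray, and leave the other things on the bench undisturbed. Then, so that a colleague can put the tray in, lift the blue lid of the white decontamination box, which has a steel bar handle, to 50 degrees from closed. Finish while still holding the lid steady at 50 degrees with the gripper: it falls shut if let go.

Things in the scene. Friction and masses are not known exactly. Their poses are not given: they have to be found in the camera images.
- block: loose tube block, yellow plastic, 70 (its x) by 50 (its y) by 50 mm high, with 12 small dark dimples on its top, about 0.18 kg; origin at the centre of its underside, z up. Grip it across its 50 mm sides.
- jar: loose white jar with a red cap, 48 mm diameter, 62 mm high, about 0.1 kg; origin at the centre of its underside, z up
- amber: loose amber glass bottle with a black cap and a paper label, 38 mm diameter, 78 mm high, about 0.09 kg; origin at the centre of its underside, z up
- tray: loose open white tray, 250 (its x) by 180 (its y) by 35 mm high, walls and floor 5 mm thick, 0.6 kg; origin at the centre of its underside, z up. The three things fit in a row along its x: e.g. bottle, jar, block (long side along x) centred at x = -85, -20 and +65 mm, the gripper closing along the tray's y.
- lid_angle (a joint): opening angle of the box's lid in rad: 0 closed, 0.873 = 50 degrees, limit 1.6. The hinge runs along the box's far top edge; the front edge with the bar rises and swings back. About 0.5 kg with the bar and with hardly any friction: it falls shut below 1.5 rad; lifting at the bar takes about 2 to 4 N.
- lid: the blue lid; origin: middle of its hinge line, far top edge of the white box (210 deep, 300 wide, 110 mm high; blue lid 210 by 300 by 8 mm). It turns with the lid: y is the hinge axis, level; x lies in the lid and points away from the bar; z is the lid's outward normal. The bar's middle is 255 mm along -x and 4 mm along z from it.
- lid_bar (a point): the lid's steel handle: round bar, 10 mm diameter, 120 mm long, parallel to the hinge, 45 mm out from the lid's front edge on two end posts, 114 mm above the bench when shut; 40 mm free between bar and lid, open below. The point is its middle; y along the bar, x towards the hinge, z the lid's normal. Pinched from above with the tool pointing down, it turns in the fingers as the lid rises.
- vial: bystander: loose small clear vial with a green cap, 28 mm diameter, 52 mm high; origin under its centre; leave alone
- tipbox: bystander: loose green and orange box of white pipette tips, 85 by 120 by 95 mm high with a clear flap upright along its far side; origin under its centre; leave alone
- rack: bystander: loose blue tube rack, 75 by 130 by 50 mm high with four coloured caps to 66 mm; origin under its centre; leave alone
- pipette: bystander: loose blue and white pipette lying along its x axis, 270 mm long, 33 mm high; origin on its underside near the middle; leave alone
Not all that is in view belongs to the job. What is meant by the jar is not purple, and is the larger of those in its own colour.

How it is judged:
By the outcome, as a careful person would: the job done as asked, in the order asked, and still so for the second after the job is handed in, while the arm keeps its last pose, push and grip.
It also fails if it takes over 72 s, if anything falls off the work surface, if the arm or the gripper's body presses on something with over 40 N, if the wrist force passes 120 N, or if a joint passes its speed limit or range.

## Working session

There is one attempt and no reset: what is moved stays moved. The work goes in short steps, Python scripts to look and compute and a tool call to move; the robot and the scene stay as the last step left them, time stands still between calls to the robot, and variables do not carry over. Pictures are saved under pics/ and viewed, and the job is handed in when it is done.

Besides the shell and the picture viewer there is one more tool, called after "Request:" as name(argument=value, ...) on one line, values as JSON. send_rows: Moves the arm, as the interface text tells. Its arguments: {"type":"object","properties":{"plan":{"type":"string"}},"required":["plan"]}

```bash
ls; mkdir -p pics; python3 - <<'E'
from cell import env, eyes, boxes_of
import cv2,numpy as np
s=env.state();print({k:np.round(v,3).tolist() for k,v in s.items()})
for n in ("scene","top"):
    p=eyes.read_camera(n)
    print(n,p["vertical_fov"],p["cx"],p["cy"],p["k1"],np.round(p["extrinsics"],3).tolist())
    im=p["image"][:,:,::-1]
    cv2.imwrite(f"pics/{n}0.png",cv2.resize(im,(800,600)))
    for t in ["block","jar","amber","tray","lid","lid_bar","vial","tipbox","rack","pipette"]:
        print(t,[(np.round(b["bbox"]).tolist(),round(b["confidence"],2)) for b in boxes_of(t,p)[:4]])
E
```

```text
pics
{'t': 0.0, 'joints': [1.159, 0.492, 1.559, -0.0, 1.092, -0.106], 'qvel': [-0.001, -0.0, 0.002, 0.001, -0.001, -0.001], 'tau': [0.001, -61.265, -25.818, 0.069, 0.048, -0.0], 'eef_pos': [188.043, 595.799, 232.861], 'tcp_rot': [-3.14, -0.0, 2.836], 'ft_force': [0.443, 0.392, 0.35], 'moment': [0.053, 0.025, 0.05], 'opening': 1.001}
scene 45.71008815188352 280.4796538519003 212.08254668101955 -0.05312518888250452 [[0.761, -0.467, 0.45, 1131.29], [0.648, 0.565, -0.51, -675.356], [-0.016, 0.68, 0.733, 1109.879], [0.0, 0.0, 0.0, 1.0]]
block [([176.0, 322.0, 30.0, 39.0], 0.67), ([307.0, 120.0, 105.0, 73.0], 0.29)]
jar [([223.0, 351.0, 12.0, 17.0], 0.72), ([224.0, 305.0, 22.0, 31.0], 0.7)]
amber [([180.0, 269.0, 18.0, 26.0], 0.69)]
tray [([333.0, 248.0, 55.0, 51.0], 0.61)]
lid [([307.0, 119.0, 104.0, 76.0], 0.81)]
lid_bar [([310.0, 118.0, 99.0, 80.0], 0.74)]
vial [([157.0, 304.0, 15.0, 18.0], 0.69)]
tipbox [([333.0, 246.0, 56.0, 54.0], 0.83)]
rack [([285.0, 296.0, 48.0, 61.0], 0.75)]
pipette [([108.0, 241.0, 89.0, 48.0], 0.92)]
top 54.379001142241634 283.24632269062676 212.7713486562015 -0.04925774426542562 [[0.009, 0.993, -0.116, 410.035], [-1.0, 0.013, 0.026, 27.14], [0.028, 0.116, 0.993, 1079.399], [0.0, 0.0, 0.0, 1.0]]
block [([412.0, 184.0, 32.0, 33.0], 0.57)]
jar [([371.0, 171.0, 28.0, 24.0], 0.8), ([380.0, 140.0, 23.0, 22.0], 0.8), ([403.0, 155.0, 18.0, 14.0], 0.61)]
amber [([379.0, 234.0, 22.0, 20.0], 0.75)]
tray [([279.0, 177.0, 70.0, 98.0], 0.59)]
lid [([61.0, 139.0, 142.0, 128.0], 0.58), ([374.0, 173.0, 25.0, 20.0], 0.33)]
lid_bar [([61.0, 139.0, 142.0, 131.0], 0.88)]
vial [([418.0, 236.0, 17.0, 13.0], 0.67)]
tipbox [([242.0, 96.0, 52.0, 49.0], 0.78)]
rack [([313.0, 109.0, 59.0, 39.0], 0.56)]
pipette [([355.0, 290.0, 88.0, 25.0], 0.74)]
```

View pics/scene0.png

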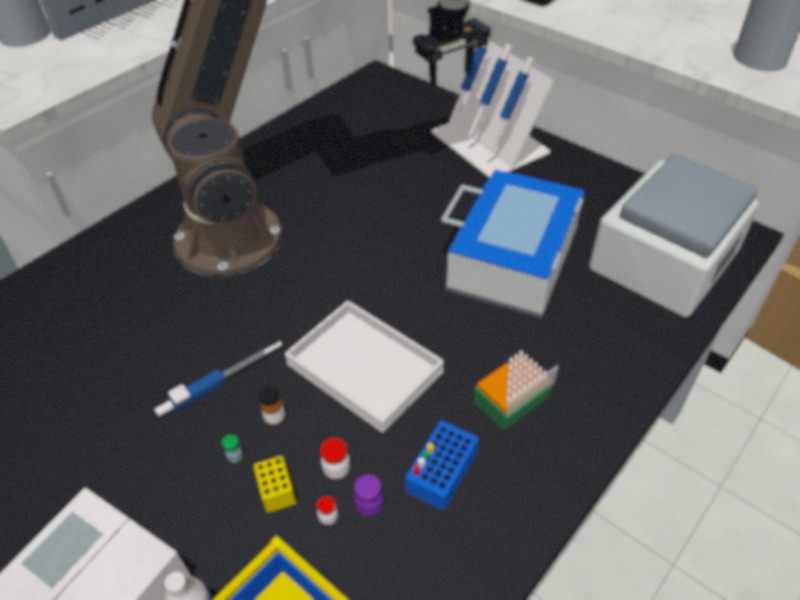

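View pics/top0.png

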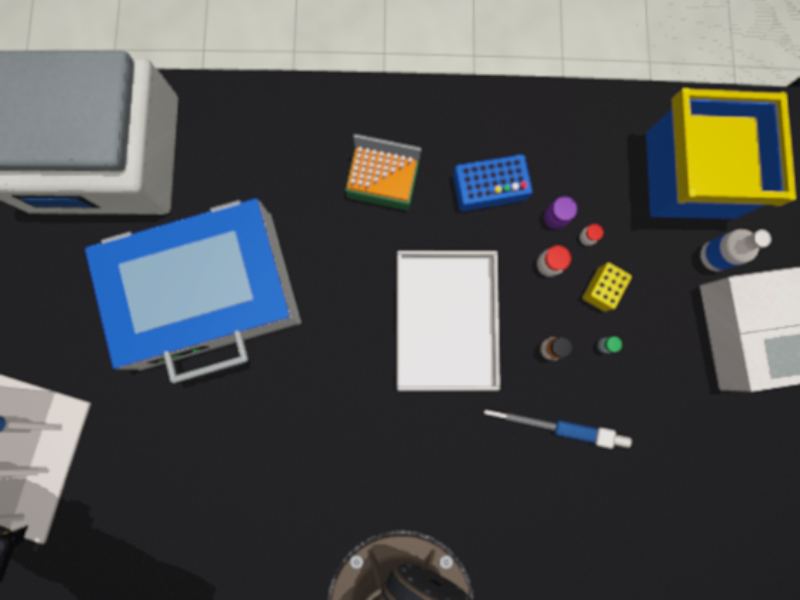

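```bash
cat > h.py <<'E'
import numpy as np,cv2
from scipy.optimize import minimize
def K(p):
    f=210/np.tan(np.radians(p["vertical_fov"])/2); return f
def proj(p,X):
    X=np.atleast_2d(X).astype(float);E=np.array(p["extrinsics"])
    c=(X-E[:3,3])@E[:3,:3]; u=c[:,0]/-c[:,2]; v=-c[:,1]/-c[:,2]
    s=1+p["k1"]*(u*u+v*v); f=K(p)
    return np.c_[p["cx"]+f*u*s,p["cy"]+f*v*s]
def ray(p,px):
    f=K(p);d=np.array([(px[0]-p["cx"])/f,(px[1]-p["cy"])/f]);q=d.copy()
    for _ in range(20): q=d/(1+p["k1"]*(q@q))
    E=np.array(p["extrinsics"]);r=E[:3,:3]@np.array([q[0],-q[1],-1]);return E[:3,3],r/np.linalg.norm(r)
def onz(p,px,z):
    o,d=ray(p,px);return o+d*(z-o[2])/d[2]
def tri(p1,a,p2,b):
    o1,d1=ray(p1,a);o2,d2=ray(p2,b)
    A=np.c_[d1,-d2];t=np.linalg.lstsq(A,o2-o1,rcond=None)[0]
    x,y=o1+t[0]*d1,o2+t[1]*d2;return (x+y)/2,np.linalg.norm(x-y)
def cyl(d,h,z0=0):
    a=np.linspace(0,2*np.pi,40,endpoint=False);c=np.c_[np.cos(a)*d/2,np.sin(a)*d/2]
    return np.vstack([np.c_[c,np.full(40,z0)],np.c_[c,np.full(40,h)]])
def box(a,b,h,z0=0):
    return np.array([[x,y,z] for x in(-a/2,a/2) for y in(-b/2,b/2) for z in(z0,h)],float)
def place(P,x,y,yaw=0,z=0):
    c,s=np.cos(yaw),np.sin(yaw);return np.c_[c*P[:,0]-s*P[:,1]+x,s*P[:,0]+c*P[:,1]+y,P[:,2]+z]
S=4
def sil(p,P):
    q=proj(p,P);h=cv2.convexHull(q.astype(np.float32))[:,0]
    m=np.zeros((420*S,560*S),np.uint8)
    cv2.fillConvexPoly(m,np.round(((h+.5)*S-.5)*16).astype(np.int32),1,shift=4)
    return cv2.resize(m.astype(np.float32),(560,420),interpolation=cv2.INTER_AREA)
def fit(views,P,x0,yaw=True):
    # views: list of (pic,mask); x0=[x,y,z,yaw]
    def c(v):
        e=0
        for p,m in views: e+=np.abs(sil(p,place(P,v[0],v[1],v[3] if yaw else 0,v[2]))-m).sum()/m.sum()
        return e
    x0=np.array(x0,float);n=4 if yaw else 3
    best=None
    f=lambda w:c(np.r_[w,x0[n:]])
    sim=np.vstack([x0[:n]]+[x0[:n]+np.eye(n)[i]*([12,12,10,.3][i]) for i in range(n)])
    r=minimize(f,x0[:n],method="Nelder-Mead",options=dict(initial_simplex=sim,xatol=.05,fatol=1e-4,maxiter=400))
    return r.x,r.fun
def ccs(m,px,dil=0):
    n,l=cv2.connectedComponents(m.astype(np.uint8));return l==l[int(px[1]),int(px[0])]
E
cat > m1.py <<'E'
from cell import env, eyes, regions_of
from h import *
T=eyes.read_camera("top");C=eyes.read_camera("scene")
import pickle;pickle.dump((T,C),open("pics/tc.pkl","wb"))
hint=dict(block=((428,200),(191,341)),jar=((385,183),(235,320)),amber=((390,244),(189,282)),vial=((427,241),(163,313)))
M=dict(block=(box(70,50,50),True),jar=(cyl(48,62),False),amber=(cyl(38,78),False),vial=(cyl(28,52),False))
ov={"top":T["image"].copy(),"scene":C["image"].copy()}
for t in hint:
    vs=[]
    for p,hn in zip((T,C),hint[t]):
        for r in regions_of(t,p):
            l,tp,w,h=r["bbox"]
            if abs(l+w/2-hn[0])<12 and abs(tp+h/2-hn[1])<14:
                vs.append((p,r["pixels"].astype(np.float32)));break
        else: print(t,"missing")
    x0=onz(T,hint[t][0],40);P,y=M[t]
    best=min((fit(vs,P,[x0[0],x0[1],0,a],y) for a in ([0,.5,1,1.5,2.0,2.6] if y else [0])),key=lambda r:r[1])
    print(t,np.round(best[0],2),round(best[1],3))
    v=best[0]
    for n,(p) in (("top",T),("scene",C)):
        q=proj(p,place(P,v[0],v[1],v[3] if y else 0,v[2]));hh=cv2.convexHull(q.astype(np.float32))
        cv2.polylines(ov[n],[np.round(hh*16).astype(np.int32)],True,(0,255,255),1,shift=4)
a=cv2.resize(ov["top"][130:270,340:460],None,fx=4,fy=4,interpolation=cv2.INTER_CUBIC)
b=cv2.resize(ov["scene"][230:400,120:300],None,fx=3.2,fy=3.2,interpolation=cv2.INTER_CUBIC)
cv2.imwrite("pics/fa.png",a[:,:,::-1]);cv2.imwrite("pics/fb.png",b[:,:,::-1])
E
python3 m1.py
```

```text
block [ 570.63 -374.77   -0.68    2.63] 0.142
jar [ 616.7  -272.95   -6.74] 0.498
amber [ 456.34 -272.87   -2.51] 0.267
vial [ 465.14 -376.15   -1.92] 0.431
```

View pics/fa.png

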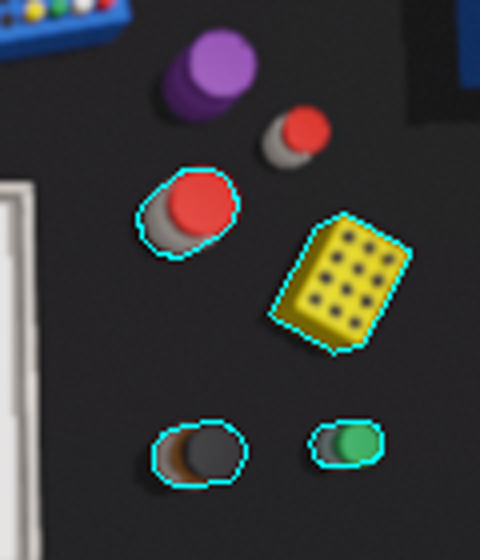

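View pics/fb.png

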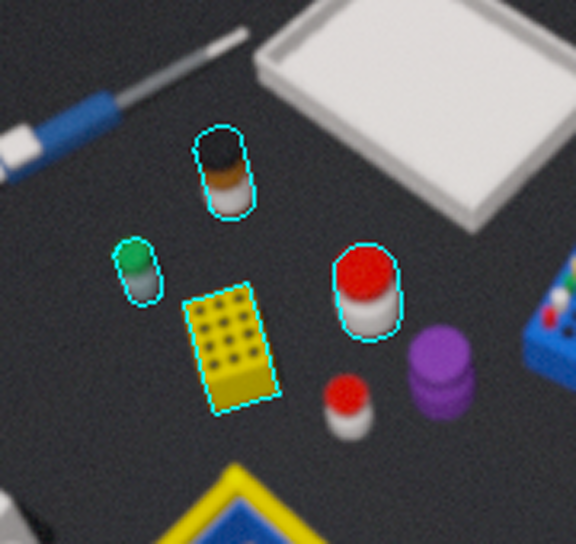

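The jar candidates in the top view (560×420 scale) are the large red cap at about (390,181), the small red cap at (416,162) and the purple one at (395,146). The first is meant, since it is red and the larger of the two reds, and the crop confirms this. Next I'll measure the tray and lid, and check the cap centres.

```bash
cat > m2.py <<'E'
from h import *
import pickle;T,C=pickle.load(open("pics/tc.pkl","rb"))
hs={n:cv2.cvtColor(p["image"],cv2.COLOR_RGB2HSV).astype(int) for n,p in (("t",T),("c",C))}
def blob(n,m,px):
    m=ccs(m,px);ys,xs=np.nonzero(m);return m,(xs.mean(),ys.mean()),m.sum()
# caps (top bright disc in top view)
def red(h):return ((h[...,0]<8)|(h[...,0]>172))&(h[...,1]>150)&(h[...,2]>150)
a=blob("t",red(hs["t"]),(390,181));print("jar cap top",a[1],a[2],onz(T,a[1],62).round(1))
# tray
def white(h,v):return (h[...,1]<40)&(h[...,2]>v)
vs=[]
for n,p,px,v in(("t",T,(315,225),90),("c",C,(255,255),90)):
    m=blob(n,white(hs[n],v),px);print("tray",m[1],m[2]);vs.append((p,cv2.morphologyEx(m[0].astype(np.uint8),cv2.MORPH_CLOSE,np.ones((5,5))).astype(np.float32)))
x0=onz(T,(315,225),20)
r=min((fit(vs,box(250,180,35),[x0[0],x0[1],0,y]) for y in(-.05,.05)),key=lambda r:r[1]);r2=min((fit(vs,box(250,180,35),[x0[0],x0[1],0,y]) for y in(np.pi/2-.1,np.pi/2+.1)),key=lambda r:r[1])
print("tray x",r,"\n alt",r2)
# lid
vs2=[]
for n,p,px in(("t",T,(75,200)),("c",C,(335,180))):
    h=hs[n];m=(h[...,0]>95)&(h[...,0]<125)&(h[...,1]>150)&(h[...,2]>110)
    m=ccs(m,px);cn,_=cv2.findContours(m.astype(np.uint8),cv2.RETR_EXTERNAL,cv2.CHAIN_APPROX_NONE)
    f=np.zeros(m.shape,np.uint8);cv2.drawContours(f,cn,-1,1,-1);print(m.sum(),f.sum());vs2.append((p,f.astype(np.float32)))
x0=onz(T,(132,203),118);print(x0)
L=box(210,300,8)
b=min((fit(vs2,L,[x0[0],x0[1],110,y]) for y in(-.3,0,.3)),key=lambda r:r[1]);print("lid",b)
ov={"t":T["image"].copy(),"c":C["image"].copy()}
v=b[0];w=r2[0] if r2[1]<r[1] else r[0]
yaw=v[3]
bar=place(np.array([[-150.,-60,4],[-150,0,4],[-150,60,4],[105,0,0]]),v[0],v[1],yaw,v[2]);print("bar",bar.round(1))
for n,p in(("t",T),("c",C)):
    for P,q in((L,v),(box(250,180,35),w)):
        hh=cv2.convexHull(proj(p,place(P,q[0],q[1],q[3],q[2])).astype(np.float32));cv2.polylines(ov[n],[np.round(hh*16).astype(np.int32)],True,(255,0,0),1,shift=4)
    cv2.polylines(ov[n],[np.round(proj(p,bar[:3])*16).astype(np.int32)],False,(255,0,0),1,shift=4)
cv2.imwrite("pics/ga.png",cv2.resize(ov["t"][110:300,40:370],None,fx=2.4,fy=2.4,interpolation=cv2.INTER_CUBIC)[:,:,::-1])
cv2.imwrite("pics/gb.png",cv2.resize(ov["c"][100:310,180:430],None,fx=2.8,fy=2.8,interpolation=cv2.INTER_CUBIC)[:,:,::-1])
E
python3 m2.py
```

```text
jar cap top (np.float64(390.3982683982684), np.float64(180.1125541125541)) 231 [ 616.7 -273.3   62. ]
tray (np.float64(313.3406655386351), np.float64(224.19134235758602)) 7092
tray (np.float64(255.09399021663174), np.float64(254.68955276030746)) 5724
tray x (array([ 5.06698203e+02, -7.97738088e+01,  2.85936549e+00,  9.48136013e-03]), np.float64(0.0744863897562027)) 
 alt (array([ 5.11211299e+02, -7.84484789e+01,  1.28843547e+01,  6.86137044e-03]), np.float64(0.15282055735588074))
6551 10943
2664 4457
[541.32415192 360.00611701 118.        ]
lid (array([5.55162293e+02, 3.66817329e+02, 1.11770265e+02, 2.97246065e-01]), np.float64(0.07029332220554352))
bar [[429.3 265.5 115.8]
 [411.7 322.9 115.8]
 [394.2 380.3 115.8]
 [655.6 397.6 111.8]]
```

View pics/ga.png

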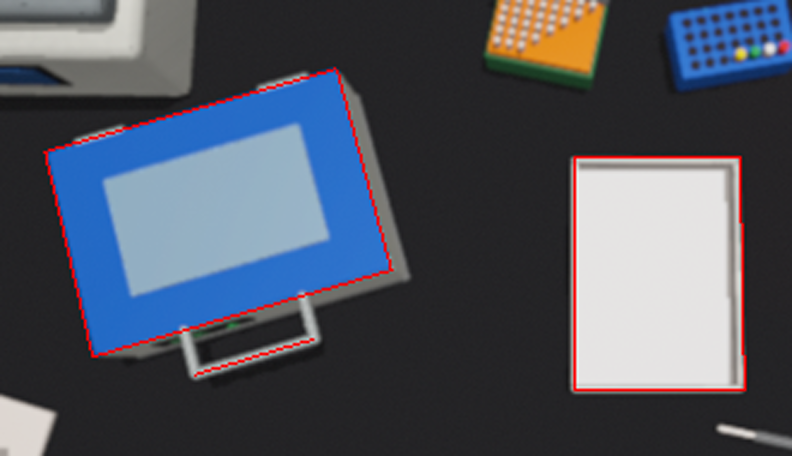

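View pics/gb.png

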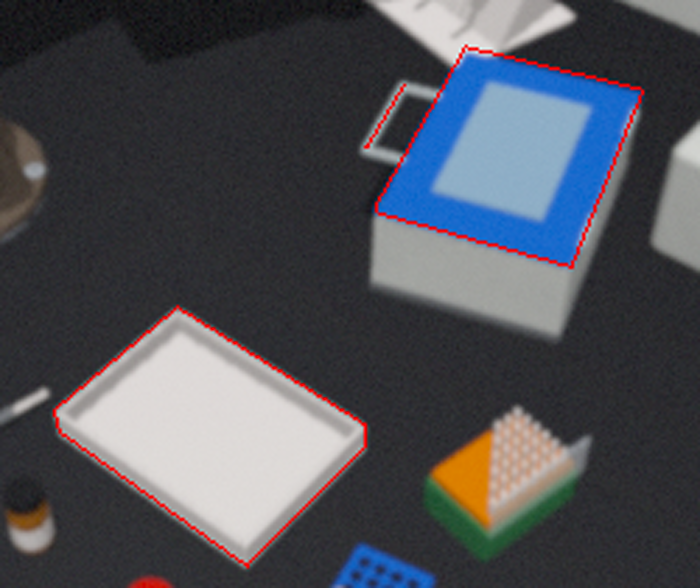

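```bash
cat > pl.py <<'E'
# usage: pl.py x y z yaw grip [step]  -> tool-frame rows from present state
import sys,numpy as np
from cell import env
a=[float(v) for v in sys.argv[1:]];s=env.state()
p=np.array(s["eef_pos"]);psi=s["tcp_rot"][2];st=a[5] if len(a)>5 else 45
print("t",round(s["t"],2),"pos",np.round(p,1),"rot",np.round(s["tcp_rot"],3),"open",round(s["opening"],3),"F",np.round(s["ft_force"],1),"j",np.round(s["joints"],2))
d=np.array(a[:3])-p;dy=(a[3]-psi+np.pi/2)%np.pi-np.pi/2 if '--' not in sys.argv else a[3]-psi
n=max(1,int(np.ceil(max(np.linalg.norm(d)/st,abs(dy)/.14))))
out=[]
for i in range(n):
    c,q=np.cos(psi),np.sin(psi);D=d/n
    out.append(f"{c*D[0]+q*D[1]:.0f} {q*D[0]-c*D[1]:.0f} {-D[2]:.0f} {-dy/n:.3f} {a[4]:.0f}");psi+=dy/n
print(n,"rows:","; ".join(out))
E
python3 pl.py 500 150 233 2.63 85
```

```text
t 1.6 pos [188.1 596.  233.5] rot [ 3.141 -0.     2.836] open 0.997 F [-0.5 -0.3  0.3] j [ 1.16  0.49  1.56  0.    1.09 -0.11]
13 rows: -33 -25 0 0.016 85; -34 -25 0 0.016 85; -34 -24 0 0.016 85; -34 -24 0 0.016 85; -35 -23 0 0.016 85; -35 -23 0 0.016 85; -35 -22 0 0.016 85; -36 -22 0 0.016 85; -36 -21 0 0.016 85; -36 -21 0 0.016 85; -37 -20 0 0.016 85; -37 -19 0 0.016 85; -37 -19 0 0.016 85
```

Request:
send_rows(plan="-34 -25 0 0.016 95; -34 -25 0 0.016 95; -34 -24 0 0.016 95; -34 -24 0 0.016 95; -35 -23 0 0.016 95; -35 -23 0 0.016 95; -35 -22 0 0.016 95; -36 -22 0 0.016 95")

```text
t: 2.4
eef_pos: [384.3, 315.8, 233.1]
tcp_rot: [3.139, 0.001, 2.711]
ft_force: [0.3, 0.1, -1.0]
opening: 0.997
```

```bash
python3 pl.py 570.6 -374.8 200 2.63 80
```

```text
t 2.4 pos [384.3 315.8 233.1] rot [3.139e+00 1.000e-03 2.711e+00] open 0.997 F [ 0.3  0.1 -1. ] j [ 0.55  0.31  1.87  0.    0.96 -0.59]
16 rows: -29 -34 2 0.005 80; -29 -34 2 0.005 80; -29 -34 2 0.005 80; -29 -34 2 0.005 80; -29 -34 2 0.005 80; -29 -34 2 0.005 80; -30 -33 2 0.005 80; -30 -33 2 0.005 80; -30 -33 2 0.005 80; -30 -33 2 0.005 80; -30 -33 2 0.005 80; -30 -33 2 0.005 80; -31 -33 2 0.005 80; -31 -32 2 0.005 80; -31 -32 2 0.005 80; -31 -32 2 0.005 80
```

Request:
send_rows(plan="-29 -34 2 0.005 80; -29 -34 2 0.005 80; -29 -34 2 0.005 80; -29 -34 2 0.005 80; -29 -34 2 0.005 80; -29 -34 2 0.005 80; -30 -33 2 0.005 80; -30 -33 2 0.005 80")

```text
t: 3.2
eef_pos: [481.7, -42.9, 217.7]
tcp_rot: [3.135, 0.005, 2.669]
ft_force: [1.9, 0.2, -0.0]
opening: 0.842
```

Request:
send_rows(plan="-30 -33 2 0.005 80; -30 -33 2 0.005 80; -30 -33 2 0.005 80; -30 -33 2 0.005 80; -31 -33 2 0.005 80; -31 -32 2 0.005 80; -31 -32 2 0.005 80; 0 0 0 0 80")

```text
t: 4.0
eef_pos: [563.8, -364.3, 202.8]
tcp_rot: [3.135, 0.008, 2.627]
ft_force: [-0.1, 0.9, -0.4]
opening: 0.842
```

```bash
python3 pl.py 570.6 -374.8 100 2.63 80
```

```text
t 4.0 pos [ 563.8 -364.3  202.8] rot [3.135 0.008 2.627] open 0.842 F [-0.1  0.9 -0.4] j [-0.67  0.58  1.48  0.01  1.08 -1.74]
3 rows: -4 -2 34 -0.001 80; -4 -2 34 -0.001 80; -4 -2 34 -0.001 80
```

Request:
send_rows(plan="-4 -2 34 0 80; -4 -2 34 0 80; -3 -2 34 0 80; 0 0 0 0 80")

```text
t: 4.4
eef_pos: [571.7, -375.9, 98.5]
tcp_rot: [3.135, 0.01, 2.625]
ft_force: [-0.0, 0.4, 0.2]
opening: 0.84
```

```bash
python3 pl.py 570.6 -374.8 28 2.63 80 25;python3 - <<'E'
from cell import eyes
import cv2
for n,(r,c) in (("top",((120,280),(320,480))),("scene",((200,400),(100,340)))):
    im=eyes.read_camera(n)["image"][r[0]:r[1],c[0]:c[1],::-1]
    cv2.imwrite(f"pics/b1{n}.png",cv2.resize(im,None,fx=2.5,fy=2.5,interpolation=cv2.INTER_CUBIC))
E
```

```text
t 4.4 pos [ 571.7 -375.9   98.5] rot [3.135 0.01  2.625] open 0.84 F [-0.   0.4  0.2] j [-0.68  0.71  1.53  0.01  0.89 -1.74]
3 rows: 1 0 24 -0.002 80; 1 0 24 -0.002 80; 1 0 24 -0.002 80
```

View pics/b1scene.png

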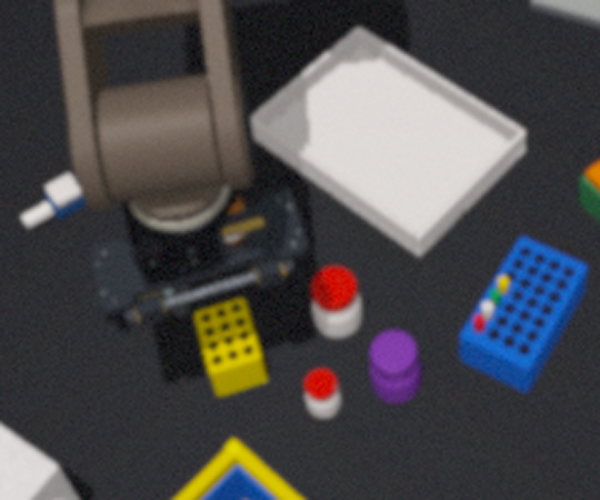

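View pics/b1top.png

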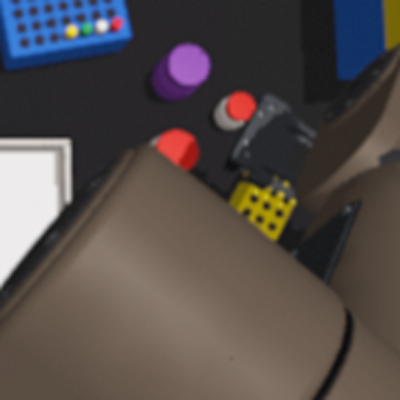

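The yellow block shows between the fingers in the top crop, at about (265,205), so the arm can descend.

Request:
send_rows(plan="1 0 24 0 80; 0 0 24 0 80; 0 0 22 0 80; 0 0 0 0 80")

```text
t: 4.9
eef_pos: [577.7, -377.9, 42.5]
tcp_rot: [3.138, 0.031, 2.627]
ft_force: [-0.5, -0.2, -0.6]
opening: 0.841
```

Request:
send_rows(plan="0 0 0 0 40; 0 0 0 0 40; 0 0 0 0 40; 0 0 0 0 40; 0 0 0 0 40")

```text
t: 5.4
eef_pos: [580.1, -379.2, 51.0]
tcp_rot: [3.14, 0.04, 2.628]
ft_force: [0.1, 0.0, -1.7]
opening: 0.527
```

```bash
python3 pl.py 571.7 -374.8 120 2.63 30 35
```

```text
t 5.4 pos [ 580.1 -379.2   51. ] rot [3.14  0.04  2.628] open 0.527 F [ 0.1  0.  -1.7] j [-0.68  0.77  1.55  0.01  0.78 -1.74]
2 rows: 5 -0 -35 -0.001 30; 5 -0 -35 -0.001 30
```

The tool stopped 14 mm short and drifted up and tilted, so I'll look before going on.

```bash
python3 - <<'E'
from cell import eyes,env
import cv2,numpy as np
s=env.state();print({k:np.round(v,3).tolist() for k,v in s.items()})
for n in ("top","scene"):
    im=eyes.read_camera(n)["image"][:,:,::-1]
    cv2.imwrite(f"pics/b2{n}.png",cv2.resize(im,(800,600),interpolation=cv2.INTER_CUBIC))
s=env.state();print({k:np.round(v,3).tolist() for k,v in s.items()})
E
```

```text
{'t': 5.4, 'joints': [-0.677, 0.773, 1.552, 0.012, 0.777, -1.742], 'qvel': [0.001, -0.005, 0.001, -0.001, 0.005, 0.001], 'tau': [0.028, -74.446, -20.985, -0.015, -0.033, -0.001], 'eef_pos': [580.135, -379.177, 50.975], 'tcp_rot': [3.14, 0.04, 2.628], 'ft_force': [0.134, 0.039, -1.68], 'moment': [0.031, 0.042, 0.008], 'opening': 0.527}
{'t': 5.5, 'joints': [-0.677, 0.774, 1.552, 0.012, 0.777, -1.742], 'qvel': [0.001, 0.001, -0.005, 0.001, 0.002, -0.001], 'tau': [-0.38, -70.012, -19.816, -0.026, -0.171, -0.001], 'eef_pos': [580.086, -379.15, 50.664], 'tcp_rot': [3.14, 0.04, 2.628], 'ft_force': [-0.361, 1.423, 4.687], 'moment': [0.149, 0.225, 0.012], 'opening': 0.523}
```

View pics/b2scene.png

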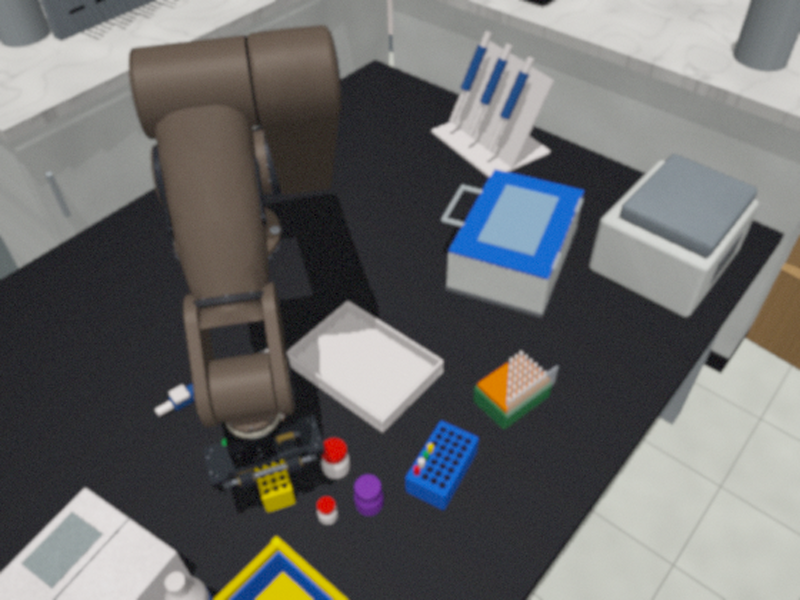

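View pics/b2top.png

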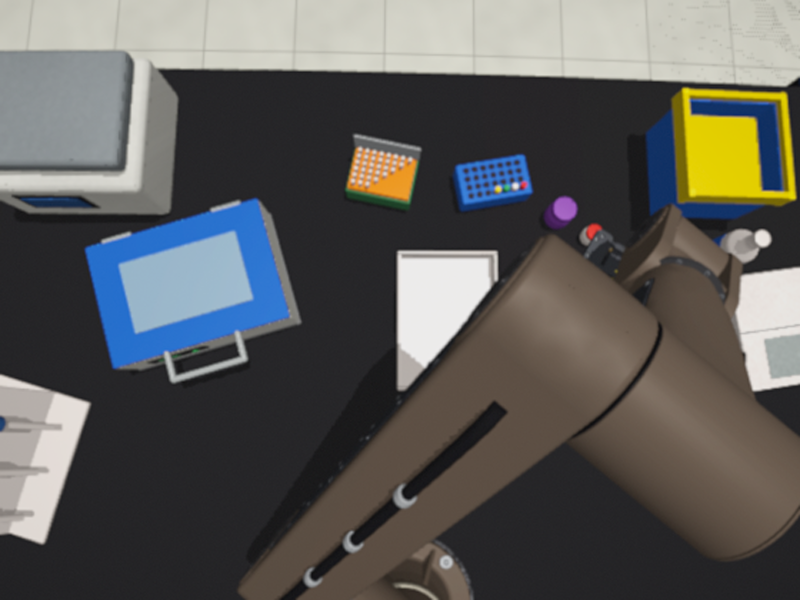

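Request:
send_rows(plan="0 0 0 0 80; 0 0 0 0 80; 0 0 0 0 80")

```text
t: 5.8
eef_pos: [580.0, -379.2, 50.6]
tcp_rot: [3.14, 0.04, 2.628]
ft_force: [0.2, -0.5, -0.7]
opening: 0.722
```

Request:
send_rows(plan="0 0 5 0 80")

```text
t: 5.9
eef_pos: [580.4, -379.5, 45.9]
tcp_rot: [3.14, 0.041, 2.628]
ft_force: [-0.3, 0.0, 0.2]
opening: 0.801
```

Request:
send_rows(plan="0 0 5 0 80")

```text
t: 6.0
eef_pos: [580.6, -379.5, 40.4]
tcp_rot: [3.14, 0.04, 2.628]
ft_force: [0.3, -0.0, -0.8]
opening: 0.834
```

```bash
python3 pl.py 571.7 -374.8 120 2.63 30 35
```

```text
t 6.0 pos [ 580.6 -379.5   40.4] rot [3.14  0.04  2.628] open 0.834 F [ 0.3 -0.  -0.8] j [-0.68  0.79  1.56  0.01  0.76 -1.74]
3 rows: 3 -0 -27 -0.001 30; 3 -0 -27 -0.001 30; 3 -0 -27 -0.001 30
```

Request:
send_rows(plan="0 0 5 0 80")

```text
t: 6.1
eef_pos: [580.7, -379.6, 34.8]
tcp_rot: [3.14, 0.04, 2.628]
ft_force: [0.7, 0.6, 0.2]
opening: 0.84
```

Request:
send_rows(plan="0 0 5 0 80")

```text
t: 6.2
eef_pos: [580.8, -379.6, 29.1]
tcp_rot: [3.14, 0.04, 2.628]
ft_force: [0.1, -0.8, -0.5]
opening: 0.838
```

```bash
python3 pl.py 571.7 -374.8 30 2.63 80 35; python3 - <<'E'
from cell import eyes
import cv2
p=eyes.read_camera("scene");cv2.imwrite("pics/b3.png",cv2.resize(p["image"][270:380,120:270,::-1],None,fx=5,fy=5,interpolation=cv2.INTER_CUBIC))
E
```

```text
t 6.2 pos [ 580.8 -379.6   29.1] rot [3.14  0.04  2.628] open 0.838 F [ 0.1 -0.8 -0.5] j [-0.68  0.8   1.56  0.01  0.74 -1.74]
1 rows: 10 -0 -1 -0.002 80
```

View pics/b3.png

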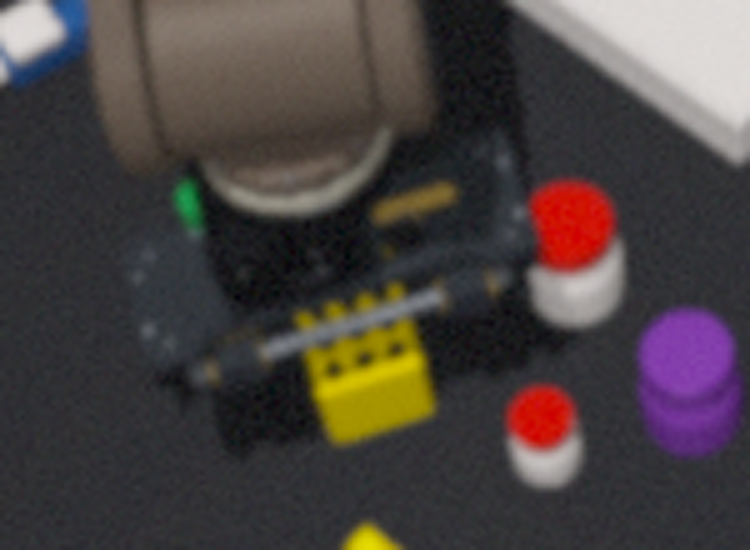

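Request:
send_rows(plan="9 0 0 0 80; 0 0 0 0 80")

```text
t: 6.45
eef_pos: [571.7, -374.3, 26.9]
tcp_rot: [3.139, 0.037, 2.628]
ft_force: [0.6, -0.6, -0.5]
opening: 0.843
```

Request:
send_rows(plan="0 0 0 0 60; 0 0 0 0 60")

```text
t: 6.65
eef_pos: [571.7, -374.3, 27.3]
tcp_rot: [3.139, 0.038, 2.628]
ft_force: [-0.2, 0.4, -0.2]
opening: 0.726
```

Request:
send_rows(plan="0 0 0 0 40; 0 0 0 0 40")

```text
t: 6.85
eef_pos: [571.9, -374.6, 27.8]
tcp_rot: [3.14, 0.039, 2.628]
ft_force: [0.2, -0.3, -0.5]
opening: 0.563
```

Request:
send_rows(plan="0 0 0 0 40; 0 0 0 0 40")

```text
t: 7.05
eef_pos: [572.0, -374.5, 27.8]
tcp_rot: [3.14, 0.039, 2.628]
ft_force: [-0.7, 0.9, 0.1]
opening: 0.526
```

Request:
send_rows(plan="0 0 -8 0 40; 0 0 -15 0 40; 0 0 -22 0 40; 0 0 -22 0 40; 0 0 -15 0 40; 0 0 -8 0 40")

```text
t: 7.65
eef_pos: [568.1, -372.4, 124.0]
tcp_rot: [3.139, 0.037, 2.628]
ft_force: [0.2, 0.2, -2.9]
opening: 0.521
```

```bash
python3 pl.py 571.7 -79.8 120 3.151 40 30
```

```text
t 7.65 pos [ 568.1 -372.4  124. ] rot [3.139 0.037 2.628] open 0.521 F [ 0.2  0.2 -2.9] j [-0.68  0.67  1.54  0.01  0.89 -1.74]
10 rows: 14 26 0 -0.052 40; 13 26 0 -0.052 40; 11 27 0 -0.052 40; 10 28 0 -0.052 40; 8 28 0 -0.052 40; 7 28 0 -0.052 40; 5 29 0 -0.052 40; 4 29 0 -0.052 40; 2 29 0 -0.052 40; 1 29 0 -0.052 40
```

Request:
send_rows(plan="14 26 0 -0.052 40; 13 26 0 -0.052 40; 11 27 0 -0.052 40; 10 28 0 -0.052 40; 8 28 0 -0.052 40; 7 28 0 -0.052 40; 5 29 0 -0.052 40; 4 29 0 -0.052 40")

```text
t: 8.45
eef_pos: [570.6, -134.1, 125.6]
tcp_rot: [-3.125, 0.04, 3.054]
ft_force: [0.6, -0.0, -2.1]
opening: 0.526
```

Request:
send_rows(plan="3 25 0 -0.052 40; 1 15 0 -0.052 40; 0 8 0 0 40; 0 0 0 0 40")

```text
t: 8.85
eef_pos: [568.7, -81.1, 126.1]
tcp_rot: [-3.12, 0.038, -3.116]
ft_force: [-0.3, 0.2, -2.2]
opening: 0.526
```

```bash
python3 pl.py 571.7 -79.8 80 3.151 40 30
```

```text
t 8.85 pos [568.7 -81.1 126.1] rot [-3.12   0.038 -3.116] open 0.526 F [-0.3  0.2 -2.2] j [-0.25  0.54  1.82 -0.01  0.74 -1.84]
2 rows: -1 1 23 0.008 40; -1 1 23 0.008 40
```

Request:
send_rows(plan="0 1 10 0.008 40; 0 1 20 0.008 40; 0 0 20 0 40; 0 0 15 0 40; 0 0 10 0 40; 0 0 5 0 40")

```text
t: 9.45
eef_pos: [572.9, -86.2, 41.3]
tcp_rot: [-3.12, 0.041, 3.139]
ft_force: [0.1, 1.2, -2.5]
opening: 0.526
```

```bash
python3 pl.py 571.7 -79.8 33 3.151 40 30
```

```text
t 9.45 pos [572.9 -86.2  41.3] rot [-3.12   0.041  3.139] open 0.526 F [ 0.1  1.2 -2.5] j [-0.26  0.67  1.86 -0.02  0.56 -1.81]
1 rows: 1 6 8 -0.012 40
```

Request:
send_rows(plan="0 5 2 0 40; 0 0 2 0 40; 0 0 2 0 40")

```text
t: 9.75
eef_pos: [573.4, -81.8, 34.8]
tcp_rot: [-3.12, 0.041, 3.137]
ft_force: [-0.3, -0.9, -1.3]
opening: 0.526
```

Request:
send_rows(plan="0 0 1 0 40; 0 0 1 0 40")

```text
t: 9.95
eef_pos: [573.8, -81.7, 33.3]
tcp_rot: [-3.12, 0.043, 3.138]
ft_force: [-0.7, 0.4, 4.6]
opening: 0.525
```

Request:
send_rows(plan="0 0 0 0 60; 0 0 0 0 70; 0 0 0 0 75; 0 0 -8 0 75; 0 0 -20 0 75; 0 0 -30 0 80; 0 0 -30 0 80; 0 0 -20 0 80")

```text
t: 10.75
eef_pos: [568.5, -79.2, 145.6]
tcp_rot: [-3.12, 0.041, 3.138]
ft_force: [0.5, -0.8, -1.0]
opening: 0.841
```

```bash
python3 pl.py 616.7 -273 140 3.14 80 35
```

```text
t 10.75 pos [568.5 -79.2 145.6] rot [-3.12   0.041  3.138] open 0.841 F [ 0.5 -0.8 -1. ] j [-0.25  0.51  1.81 -0.02  0.78 -1.8 ]
6 rows: -8 -32 1 -0.000 80; -8 -32 1 -0.000 80; -8 -32 1 -0.000 80; -8 -32 1 -0.000 80; -8 -32 1 -0.000 80; -8 -32 1 -0.000 80
```

Request:
send_rows(plan="-4 -20 1 0 80; -8 -32 1 0 80; -8 -32 1 0 80; -8 -32 1 0 80; -8 -32 1 0 80; -8 -25 1 0 80; -4 -15 0 0 80; -1 -6 0 0 80")

```text
t: 11.55
eef_pos: [619.2, -279.2, 157.0]
tcp_rot: [-3.117, 0.051, 3.141]
ft_force: [0.1, 0.5, -0.3]
opening: 0.841
```

```bash
python3 pl.py 616.7 -273 90 3.14 80 35; python3 - <<'E'
from cell import eyes
import cv2
p=eyes.read_camera("scene");cv2.imwrite("pics/j1.png",cv2.resize(p["image"][200:380,120:340,::-1],None,fx=3.3,fy=3.3,interpolation=cv2.INTER_CUBIC))
E
```

```text
t 11.55 pos [ 619.2 -279.2  157. ] rot [-3.117  0.051  3.141] open 0.841 F [ 0.1  0.5 -0.3] j [-0.52  0.62  1.53  0.01  0.93 -2.09]
2 rows: 1 3 33 0.001 80; 1 3 33 0.001 80
```

View pics/j1.png

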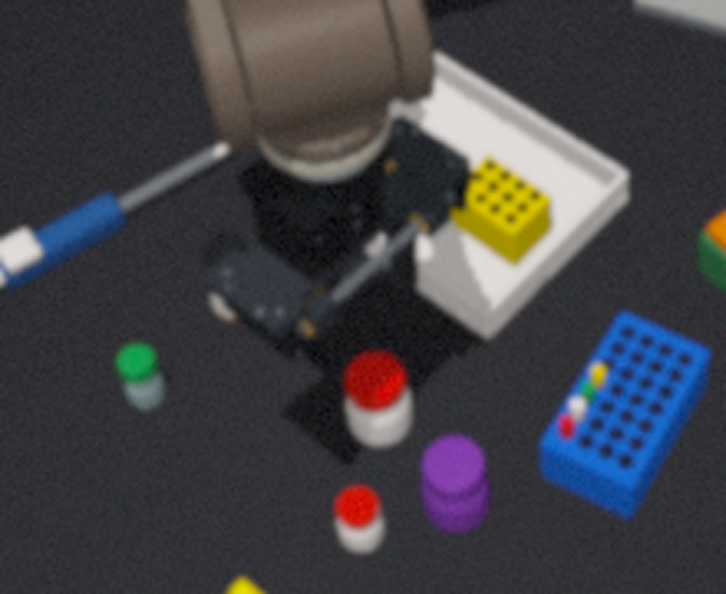

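The block now stands upright in the tray, and the bystanders are unmoved. The arm is over the large red-capped jar, so I'll descend.

Request:
send_rows(plan="3 3 10 0 80; 2 2 20 0 80; 2 1 22 0 80; 1 0 15 0 80; 0 0 10 0 80; 0 0 5 0 80")

```text
t: 12.2
eef_pos: [613.3, -267.5, 70.7]
tcp_rot: [-3.118, 0.05, -3.137]
ft_force: [0.5, 0.8, 0.2]
opening: 0.839
```

```bash
python3 pl.py 616.7 -273 35 3.14 80 35
```

```text
t 12.2 pos [ 613.3 -267.5   70.7] rot [-3.118  0.05  -3.137] open 0.839 F [0.5 0.8 0.2] j [-0.51  0.72  1.62  0.01  0.75 -2.09]
2 rows: -2 -3 18 0.003 80; -2 -3 18 0.003 80
```

Request:
send_rows(plan="-2 -3 10 0 80; -2 -2 12 0 80; 0 -1 8 0 80; 0 0 5 0 80")

```text
t: 12.6
eef_pos: [620.1, -274.0, 34.2]
tcp_rot: [-3.118, 0.051, -3.136]
ft_force: [0.5, -0.5, -0.3]
opening: 0.838
```

Request:
send_rows(plan="0 0 0 0 60; 0 0 0 0 55; 0 0 0 0 40; 0 0 0 0 40; 0 0 0 0 40; 0 0 0 0 40")

```text
t: 13.2
eef_pos: [620.1, -274.3, 34.5]
tcp_rot: [-3.117, 0.051, -3.137]
ft_force: [0.1, 0.2, -1.3]
opening: 0.497
```

```bash
python3 pl.py 486.7 -80 120 3.14 40 35
```

```text
t 13.2 pos [ 620.1 -274.3   34.5] rot [-3.117  0.051 -3.137] open 0.497 F [ 0.1  0.2 -1.3] j [-0.52  0.77  1.61  0.01  0.7  -2.1 ]
8 rows: 17 24 -11 0.001 40; 17 24 -11 0.001 40; 17 24 -11 0.001 40; 17 24 -11 0.001 40; 17 24 -11 0.001 40; 17 24 -11 0.001 40; 17 24 -11 0.001 40; 17 24 -11 0.001 40
```

Request:
send_rows(plan="0 0 -8 0 40; 0 0 -18 0 40; 0 0 -25 0 40; 0 0 -25 0 40; 0 0 -12 0 40; 0 0 -5 0 40")

```text
t: 13.8
eef_pos: [614.5, -271.6, 131.6]
tcp_rot: [-3.118, 0.05, -3.137]
ft_force: [0.3, 0.6, -1.3]
opening: 0.496
```

```bash
python3 pl.py 486.7 -80 120 3.14 40 35
```

```text
t 13.8 pos [ 614.5 -271.6  131.6] rot [-3.118  0.05  -3.137] open 0.496 F [ 0.3  0.6 -1.3] j [-0.52  0.64  1.57  0.01  0.87 -2.1 ]
7 rows: 18 27 2 0.001 40; 18 27 2 0.001 40; 18 27 2 0.001 40; 18 27 2 0.001 40; 18 27 2 0.001 40; 18 27 2 0.001 40; 18 27 2 0.001 40
```

Request:
send_rows(plan="9 14 0 0 40; 18 27 0 0 40; 18 27 0 0 40; 18 27 0 0 40; 18 27 0 0 40; 18 27 0 0 40; 16 25 0 0 40; 10 14 0 0 40")

```text
t: 14.6
eef_pos: [483.1, -79.2, 117.4]
tcp_rot: [-3.119, 0.047, -3.14]
ft_force: [-0.0, 0.2, -1.1]
opening: 0.495
```

```bash
python3 pl.py 489.7 -80 80 3.14 40 35
```

```text
t 14.6 pos [483.1 -79.2 117.4] rot [-3.119  0.047 -3.14 ] open 0.495 F [-0.   0.2 -1.1] j [-0.29  0.46  2.04 -0.01  0.6  -1.85]
2 rows: -3 -0 19 0.002 40; -3 -0 19 0.002 40
```

Request:
send_rows(plan="-2 0 10 0 40; -2 0 18 0 40; 0 0 18 0 40; 0 0 14 0 40; 0 0 8 0 40; 0 0 4 0 40")

```text
t: 15.2
eef_pos: [491.9, -81.2, 40.2]
tcp_rot: [-3.119, 0.047, -3.138]
ft_force: [0.6, -0.8, -1.7]
opening: 0.5
```

```bash
python3 pl.py 490 -80 39 3.14 40 35
```

```text
t 15.2 pos [491.9 -81.2  40.2] rot [-3.119  0.047 -3.138] open 0.5 F [ 0.6 -0.8 -1.7] j [-0.29  0.61  2.07 -0.02  0.42 -1.85]
1 rows: 2 1 1 0.005 40
```

Request:
send_rows(plan="1 0 1 0 40; 0 0 1 0 40")

```text
t: 15.4
eef_pos: [491.7, -81.4, 38.9]
tcp_rot: [-3.119, 0.048, -3.139]
ft_force: [-8.8, 5.8, 32.7]
opening: 0.499
```

Request:
send_rows(plan="0 0 1 0 40")

```text
t: 15.5
eef_pos: [491.7, -81.4, 39.1]
tcp_rot: [-3.119, 0.049, -3.139]
ft_force: [-4.5, 2.2, 14.6]
opening: 0.501
```

Down on the tray floor. Now release and rise.

Request:
send_rows(plan="0 0 0 0 52; 0 0 0 0 62; 0 0 0 0 72; 0 0 -8 0 75; 0 0 -20 0 75; 0 0 -30 0 80; 0 0 -30 0 80; 0 0 -15 0 80")

```text
t: 16.3
eef_pos: [486.4, -79.5, 146.7]
tcp_rot: [-3.119, 0.048, -3.139]
ft_force: [-0.5, 0.5, -0.7]
opening: 0.842
```

```bash
python3 pl.py 456.3 -272.9 150 3.14 80 35;  python3 - <<'E'
from cell import eyes
import cv2
p=eyes.read_camera("scene");cv2.imwrite("pics/j2.png",cv2.resize(p["image"][180:360,120:340,::-1],None,fx=3.3,fy=3.3,interpolation=cv2.INTER_CUBIC))
E
```

```text
t 16.3 pos [486.4 -79.5 146.7] rot [-3.119  0.048 -3.139] open 0.842 F [-0.5  0.5 -0.7] j [-0.29  0.41  2.   -0.01  0.68 -1.86]
6 rows: 5 -32 -1 0.001 80; 5 -32 -1 0.001 80; 5 -32 -1 0.001 80; 5 -32 -1 0.001 80; 5 -32 -1 0.001 80; 5 -32 -1 0.001 80
```

View pics/j2.png

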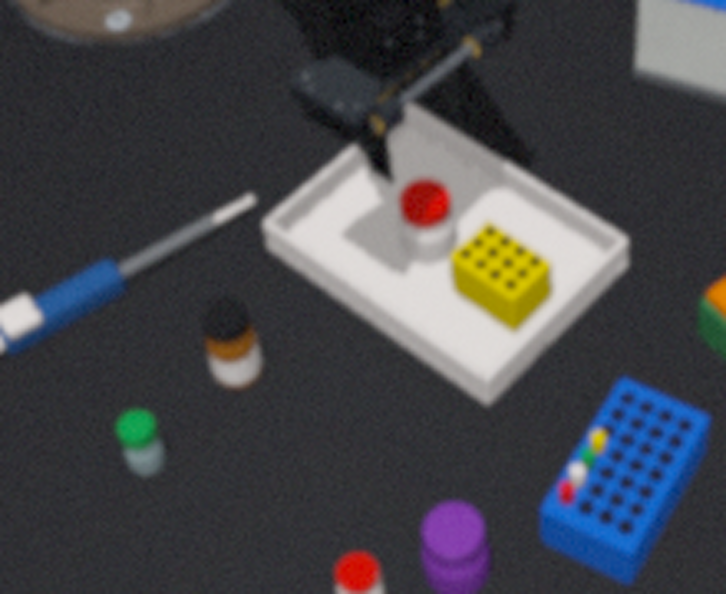

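Request:
send_rows(plan="2 -16 0 0 80; 5 -32 0 0 80; 5 -32 0 0 80; 5 -32 0 0 80; 5 -32 0 0 80; 5 -28 0 0 75; 3 -15 0 0 70; 1 -6 0 0 70")

```text
t: 17.15
eef_pos: [455.2, -279.2, 154.0]
tcp_rot: [-3.117, 0.054, -3.136]
ft_force: [-0.5, 0.1, -0.7]
opening: 0.739
```

```bash
python3 pl.py 456.3 -272.9 45 3.14 70 35
```

```text
t 17.15 pos [ 455.2 -279.2  154. ] rot [-3.117  0.054 -3.136] open 0.739 F [-0.5  0.1 -0.7] j [-0.68  0.45  1.9   0.02  0.73 -2.27]
4 rows: -0 2 27 0.002 70; -0 2 27 0.002 70; -0 2 27 0.002 70; -0 2 27 0.002 70
```

Request:
send_rows(plan="2 2 10 0 70; 2 1 20 0 70; 1 1 22 0 70; 0 0 15 0 70; 0 0 6 0 70")

```text
t: 17.65
eef_pos: [453.7, -273.3, 77.0]
tcp_rot: [-3.117, 0.054, -3.135]
ft_force: [-0.4, 0.5, -0.5]
opening: 0.735
```

```bash
python3 pl.py 456.3 -272.9 45 3.14 70 35
```

```text
t 17.65 pos [ 453.7 -273.3   77. ] rot [-3.117  0.054 -3.135] open 0.735 F [-0.4  0.5 -0.5] j [-0.67  0.56  1.98  0.03  0.55 -2.28]
1 rows: -3 0 32 0.008 70
```

Request:
send_rows(plan="-1 0 10 0 70; 0 0 12 0 70; 0 0 8 0 70; 0 0 2 0 70")

```text
t: 18.05
eef_pos: [456.8, -272.3, 42.3]
tcp_rot: [-3.118, 0.053, -3.133]
ft_force: [0.4, -0.5, -0.1]
opening: 0.735
```

Request:
send_rows(plan="0 0 0 0 50; 0 0 0 0 45; 0 0 0 0 30; 0 0 0 0 30; 0 0 0 0 30; 0 0 0 0 30")

```text
t: 18.65
eef_pos: [457.2, -272.8, 43.4]
tcp_rot: [-3.117, 0.055, -3.133]
ft_force: [0.1, 0.3, -0.5]
opening: 0.398
```

Request:
send_rows(plan="0 0 -8 0 30; 0 0 -18 0 30; 0 0 -25 0 30; 0 0 -25 0 30; 0 0 -12 0 30; 0 0 -5 0 30")

```text
t: 19.25
eef_pos: [451.1, -270.0, 141.2]
tcp_rot: [-3.118, 0.053, -3.134]
ft_force: [-0.2, 0.5, -1.5]
opening: 0.391
```

```bash
python3 pl.py 421.7 -80 135 3.14 30 35
```

```text
t 19.25 pos [ 451.1 -270.   141.2] rot [-3.118  0.053 -3.134] open 0.391 F [-0.2  0.5 -1.5] j [-0.67  0.46  1.94  0.02  0.69 -2.27]
6 rows: 5 32 1 0.002 30; 5 32 1 0.002 30; 5 32 1 0.002 30; 5 32 1 0.002 30; 5 32 1 0.002 30; 5 32 1 0.002 30
```

Request:
send_rows(plan="3 16 0 0 30; 6 32 0 0 30; 6 32 0 0 30; 6 32 0 0 30; 6 30 0 0 30; 4 25 0 0 30; 2 14 0 0 30; 0 6 0 0 30")

```text
t: 20.05
eef_pos: [409.8, -71.3, 131.9]
tcp_rot: [-3.12, 0.047, -3.136]
ft_force: [0.6, 0.6, -1.3]
opening: 0.387
```

```bash
python3 pl.py 421.7 -80 49 3.14 30 35
```

```text
t 20.05 pos [409.8 -71.3 131.9] rot [-3.12   0.047 -3.136] open 0.387 F [ 0.6  0.6 -1.3] j [-0.33  0.35  2.19 -0.01  0.55 -1.9 ]
3 rows: -4 -3 28 0.003 30; -4 -3 28 0.003 30; -4 -3 28 0.003 30
```

Request:
send_rows(plan="-3 -4 10 0 30; -3 -4 18 0 30; -2 -2 18 0 30; 0 0 14 0 30; 0 0 8 0 30; 0 0 4 0 30")

```text
t: 20.65
eef_pos: [422.4, -85.0, 54.8]
tcp_rot: [-3.12, 0.048, -3.135]
ft_force: [-0.0, -0.4, -0.9]
opening: 0.393
```

```bash
python3 pl.py 421.7 -80 49 3.14 30 35
```

```text
t 20.65 pos [422.4 -85.   54.8] rot [-3.12   0.048 -3.135] open 0.393 F [-0.  -0.4 -0.9] j [-0.35  0.53  2.22 -0.01  0.34 -1.92]
1 rows: 1 5 6 0.008 30
```

Request:
send_rows(plan="0 3 3 0 30; 0 0 1 0 30; 0 0 1 0 30")

```text
t: 20.95
eef_pos: [422.8, -82.5, 49.1]
tcp_rot: [-3.12, 0.047, -3.136]
ft_force: [-0.3, -0.5, -1.2]
opening: 0.4
```

Request:
send_rows(plan="0 0 1 0 30")

```text
t: 21.05
eef_pos: [423.0, -82.6, 48.4]
tcp_rot: [-3.12, 0.048, -3.136]
ft_force: [-0.3, -0.1, -1.4]
opening: 0.395
```

Request:
send_rows(plan="0 0 1 0 30")

```text
t: 21.15
eef_pos: [423.1, -82.6, 48.0]
tcp_rot: [-3.12, 0.049, -3.136]
ft_force: [-4.9, 0.8, 23.6]
opening: 0.4
```

Request:
send_rows(plan="0 0 0.6 0 30")

```text
t: 21.25
eef_pos: [423.1, -82.6, 48.0]
tcp_rot: [-3.119, 0.049, -3.136]
ft_force: [-3.4, 0.4, 12.0]
opening: 0.393
```

Request:
send_rows(plan="0 0 0 0 45; 0 0 0 0 55; 0 0 0 0 65; 0 0 -8 0 65; 0 0 -20 0 65; 0 0 -30 0 65; 0 0 -40 0 50; 0 0 -30 0 40")

```text
t: 22.05
eef_pos: [415.2, -79.1, 179.6]
tcp_rot: [-3.121, 0.044, -3.136]
ft_force: [0.9, 0.7, 0.0]
opening: 0.569
```

```bash
python3 pl.py 450 150 200 2.5 30 35;  python3 - <<'E'
from cell import eyes
import cv2
p=eyes.read_camera("scene");cv2.imwrite("pics/k2.png",cv2.resize(p["image"][180:360,120:340,::-1],None,fx=3.3,fy=3.3,interpolation=cv2.INTER_CUBIC))
E
```

```text
t 22.05 pos [415.2 -79.1 179.6] rot [-3.121  0.044 -3.136] open 0.569 F [0.9 0.7 0. ] j [-0.34  0.27  2.12 -0.01  0.7  -1.91]
7 rows: -5 33 -3 0.093 30; -2 33 -3 0.093 30; 1 33 -3 0.093 30; 4 33 -3 0.093 30; 7 32 -3 0.093 30; 10 32 -3 0.093 30; 13 31 -3 0.093 30
```

View pics/k2.png

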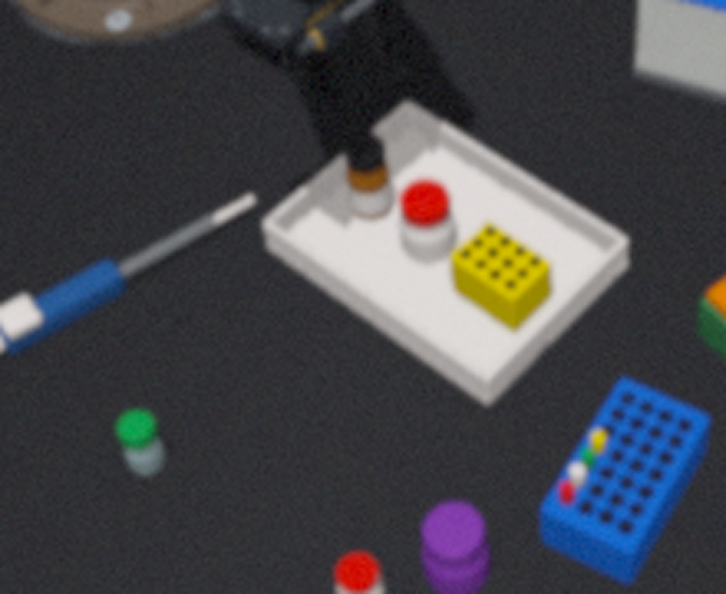

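All three stand upright in the tray: the amber bottle at (370,175), the jar at (427,220) and the block at (500,275) in the crop. Next is the lid bar.

Request:
send_rows(plan="-5 33 -5 0.093 40; -2 33 -5 0.093 40; 1 33 -3 0.093 40; 4 33 -3 0.093 40; 7 32 -3 0.093 40; 10 32 -3 0.093 40; 13 31 -3 0.093 40")

```text
t: 22.8
eef_pos: [452.9, 156.0, 211.1]
tcp_rot: [3.124, 0.059, 2.466]
ft_force: [0.1, 0.5, -0.3]
opening: 0.42
```

```bash
python3 pl.py 411.7 322.9 200 1.868 35 32
```

```text
t 22.8 pos [452.9 156.  211.1] rot [3.124 0.059 2.466] open 0.42 F [ 0.1  0.5 -0.3] j [ 0.21  0.3   1.96 -0.05  0.83 -0.65]
6 rows: 23 17 2 0.100 35; 24 15 2 0.100 35; 26 13 2 0.100 35; 27 10 2 0.100 35; 28 7 2 0.100 35; 28 4 2 0.100 35
```

Request:
send_rows(plan="23 17 2 0.1 35; 24 15 2 0.1 35; 26 13 2 0.1 35; 27 10 2 0.1 35; 25 7 2 0.1 35; 15 2 2 0.08 35; 8 1 0 0 35; 4 1 0 0 35")

```text
t: 23.6
eef_pos: [413.2, 329.2, 194.9]
tcp_rot: [3.091, 0.039, 1.865]
ft_force: [0.6, -0.3, -0.7]
opening: 0.369
```

```bash
python3 pl.py 411.7 322.9 160 1.868 35 32;  python3 - <<'E'
from cell import eyes
import cv2
for n,(r,c) in (("top",((150,310),(20,250))),("scene",((60,260),(230,450)))):
    im=eyes.read_camera(n)["image"][r[0]:r[1],c[0]:c[1],::-1]
    cv2.imwrite(f"pics/l1{n}.png",cv2.resize(im,None,fx=3,fy=3,interpolation=cv2.INTER_CUBIC))
E
```

```text
t 23.6 pos [413.2 329.2 194.9] rot [3.091 0.039 1.865] open 0.369 F [ 0.6 -0.3 -0.7] j [ 0.57  0.39  1.86 -0.07  0.85  0.32]
2 rows: -3 -2 17 -0.001 35; -3 -2 17 -0.001 35
```

View pics/l1top.png

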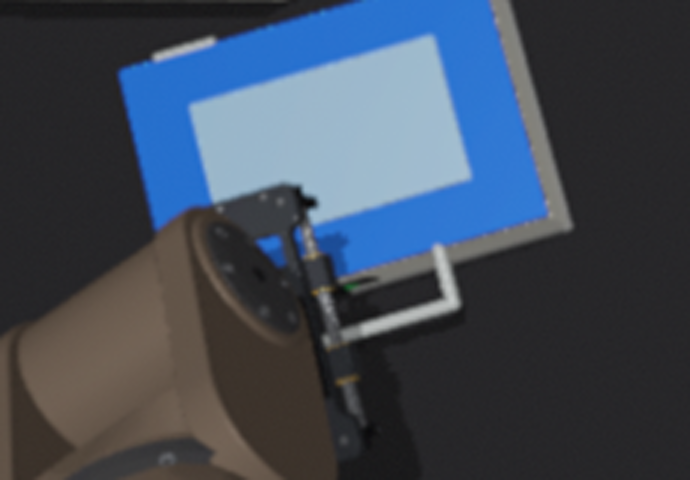

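View pics/l1scene.png

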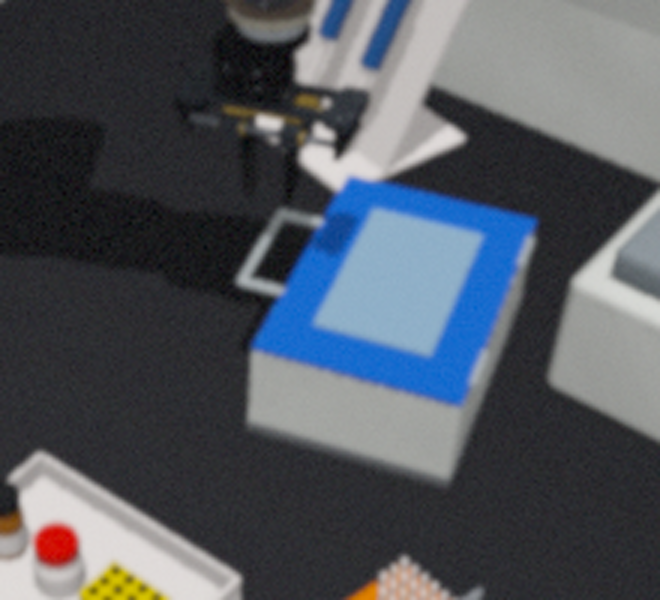

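Request:
send_rows(plan="-1 -3 8 0 35; -1 -3 16 0 35; 0 -1 16 0 35; 0 0 10 0 35; 0 0 3 0 35")

```text
t: 24.2
eef_pos: [411.2, 319.9, 139.6]
tcp_rot: [3.09, 0.039, 1.865]
ft_force: [-0.1, -0.5, -0.3]
opening: 0.368
```

```bash
python3 pl.py 411.7 322.9 115 1.868 35 32;  python3 - <<'E'
from cell import eyes
import cv2
for n,(r,c) in (("scene",((80,180),(280,420))),):
    im=eyes.read_camera(n)["image"][r[0]:r[1],c[0]:c[1],::-1]
    cv2.imwrite(f"pics/l2{n}.png",cv2.resize(im,None,fx=5,fy=5,interpolation=cv2.INTER_CUBIC))
E
```

```text
t 24.2 pos [411.2 319.9 139.6] rot [3.09  0.039 1.865] open 0.368 F [-0.1 -0.5 -0.3] j [ 0.56  0.46  1.93 -0.08  0.71  0.32]
1 rows: 3 1 25 -0.003 35
```

View pics/l2scene.png

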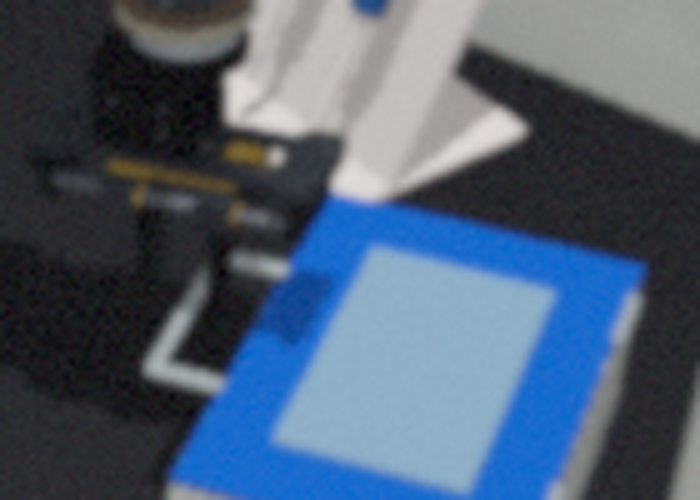

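Request:
send_rows(plan="2 0 6 0 35; 0 0 8 0 35; 0 0 6 0 35; 0 0 4 0 35")

```text
t: 24.65
eef_pos: [412.9, 321.6, 115.1]
tcp_rot: [3.088, 0.038, 1.865]
ft_force: [-0.4, 0.3, -0.5]
opening: 0.369
```

Request:
send_rows(plan="0 0 0 0 25; 0 0 0 0 15; 0 0 0 0 5; 0 0 0 0 2; 0 0 0 0 2; 0 0 0 0 2")

```text
t: 25.25
eef_pos: [412.6, 321.6, 114.8]
tcp_rot: [3.089, 0.039, 1.866]
ft_force: [-0.4, -0.5, -1.5]
opening: 0.098
```

```bash
python3 pl.py 411.7 322.9 115 1.868 2 32
```

```text
t 25.25 pos [412.6 321.6 114.8] rot [3.089 0.039 1.866] open 0.098 F [-0.4 -0.5 -1.5] j [ 0.56  0.5   1.95 -0.08  0.65  0.33]
1 rows: 1 -0 -0 -0.002 2
```

```bash
cat > arc.py <<'E'
import sys,numpy as np
from scipy.spatial.transform import Rotation as Ro
from cell import env
dth=float(sys.argv[1]);n=int(sys.argv[2])
s=env.state();p=np.array(s["eef_pos"]);R=Ro.from_euler("xyz",s["tcp_rot"]).as_matrix()
B0=np.array([412.6,321.6,114.8]);yaw=.297;u=np.array([np.cos(yaw),np.sin(yaw),0]);w=np.array([-u[1],u[0],0]);z=np.array([0,0,1.])
H=B0+255*u-4*z
pt=lambda t:H+(-255*np.cos(t)+4*np.sin(t))*u+(255*np.sin(t)+4*np.cos(t))*z
d=p-H;h,v=d@u,d@z
th=np.arctan2(v,-h)-np.arctan2(4,255)
print("t",round(s["t"],2),"theta deg",round(np.degrees(th),2),"R",round(np.hypot(h,v),1),"side",round(d@w,1),"F",np.round(s["ft_force"],1),"rot",np.round(s["tcp_rot"],3),"open",round(s["opening"],3),"j",np.round(s["joints"],2))
t=th
for i in range(n):
    dd=pt(t+dth)-pt(t);t+=dth;q=R.T@dd;print(f"{q[0]:.1f} {q[1]:.1f} {q[2]:.1f} 0 2;",end=" ")
print(np.degrees(t))
E
python3 arc.py 0.04 8
```

```text
t 25.25 theta deg 0.01 R 255.0 side 0.0 F [-0.4 -0.5 -1.5] rot [3.089 0.039 1.866] open 0.098 j [ 0.56  0.5   1.95 -0.08  0.65  0.33]
-0.4 0.9 -10.2 0 2; -0.4 1.3 -10.1 0 2; -0.4 1.7 -10.0 0 2; -0.4 2.1 -10.0 0 2; -0.4 2.5 -9.9 0 2; -0.4 2.9 -9.8 0 2; -0.4 3.3 -9.6 0 2; -0.4 3.7 -9.5 0 2; 18.342884122537715
```

Request:
send_rows(plan="-0.4 0.9 -6 0 2; -0.4 1.2 -10 0 2; -0.4 1.6 -10 0 2; -0.4 2 -10 0 2; -0.4 2.5 -10 0 2; -0.4 2.8 -9.8 0 2")

```text
t: 25.85
eef_pos: [420.3, 324.0, 175.6]
tcp_rot: [3.09, 0.038, 1.865]
ft_force: [1.1, 2.0, -3.8]
opening: 0.095
```

```bash
python3 arc.py 0.04 8
```

```text
t 25.85 theta deg 13.79 R 255.3 side 0.0 F [ 1.1  2.  -3.8] rot [3.09  0.038 1.865] open 0.095 j [ 0.56  0.42  1.88 -0.07  0.81  0.31]
-0.4 3.3 -9.7 0 2; -0.4 3.7 -9.5 0 2; -0.4 4.0 -9.4 0 2; -0.4 4.4 -9.2 0 2; -0.3 4.8 -9.0 0 2; -0.3 5.1 -8.8 0 2; -0.3 5.5 -8.6 0 2; -0.3 5.8 -8.4 0 2; 32.12744738629342
```

Request:
send_rows(plan="-0.4 3.3 -9.7 0 2; -0.4 3.7 -9.5 0 2; -0.4 4 -9.4 0 2; -0.4 4.4 -9.2 0 2; -0.3 4.8 -9 0 2; -0.3 5.1 -8.8 0 2; -0.3 5.5 -8.6 0 2; -0.3 5.8 -8.4 0 2")

```text
t: 26.65
eef_pos: [454.9, 334.6, 257.2]
tcp_rot: [3.088, 0.037, 1.865]
ft_force: [4.3, 3.3, -6.6]
opening: 0.097
```

```bash
python3 arc.py 0.04 8
```

```text
t 26.65 theta deg 33.89 R 256.6 side 0.1 F [ 4.3  3.3 -6.6] rot [3.088 0.037 1.865] open 0.097 j [ 0.54  0.37  1.7  -0.06  1.03  0.27]
-0.3 6.4 -7.9 0 2; -0.3 6.7 -7.7 0 2; -0.3 7.0 -7.4 0 2; -0.3 7.3 -7.1 0 2; -0.3 7.6 -6.8 0 2; -0.2 7.9 -6.5 0 2; -0.2 8.1 -6.2 0 2; -0.2 8.4 -5.8 0 2; 52.22784639076077
```

Request:
send_rows(plan="-0.3 6.6 -7.8 0 2; -0.3 6.9 -7.5 0 2; -0.3 7.2 -7.2 0 2; -0.3 7.4 -6.9 0 2; -0.3 6 -5.2 0 2; -0.2 2.5 -2 0 2")

```text
t: 27.25
eef_pos: [489.4, 345.3, 300.4]
tcp_rot: [3.092, 0.037, 1.865]
ft_force: [-4.9, 2.4, 1.0]
opening: 0.094
```

```bash
python3 arc.py 0.02 5;  cat > lidang.py <<'E'
from cell import eyes
from h import *
import pickle,sys
from scipy.spatial.transform import Rotation as Ro
T=eyes.read_camera("top");C=eyes.read_camera("scene");pickle.dump((T,C),open("pics/tc2.pkl","wb"))
k=sys.argv[1]
for n,p,(r,c) in (("top",T,((60,310),(10,300))),("scene",C,((30,230),(230,480)))):
    cv2.imwrite(f"pics/{k}{n}.png",cv2.resize(p["image"][r[0]:r[1],c[0]:c[1],::-1],None,fx=2.7,fy=2.7,interpolation=cv2.INTER_CUBIC))
E
python3 lidang.py m1
```

```text
t 27.25 theta deg 46.45 R 257.7 side 0.2 F [-4.9  2.4  1. ] rot [3.092 0.037 1.865] open 0.094 j [ 0.52  0.38  1.56 -0.05  1.16  0.25]
-0.1 4.0 -3.2 0 2; -0.1 4.0 -3.1 0 2; -0.1 4.1 -3.1 0 2; -0.1 4.1 -3.0 0 2; -0.1 4.2 -2.9 0 2; 52.18196692593592
```

View pics/m1top.png

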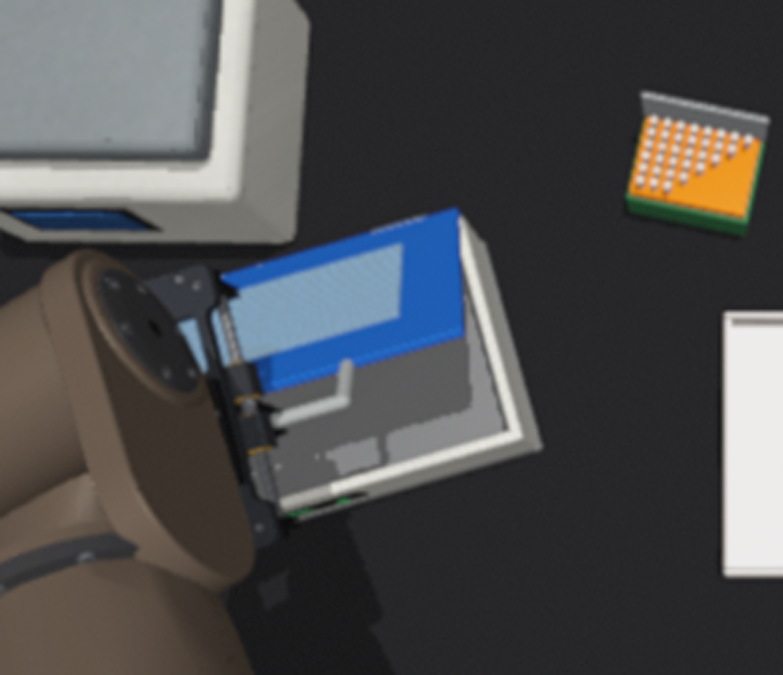

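View pics/m1scene.png

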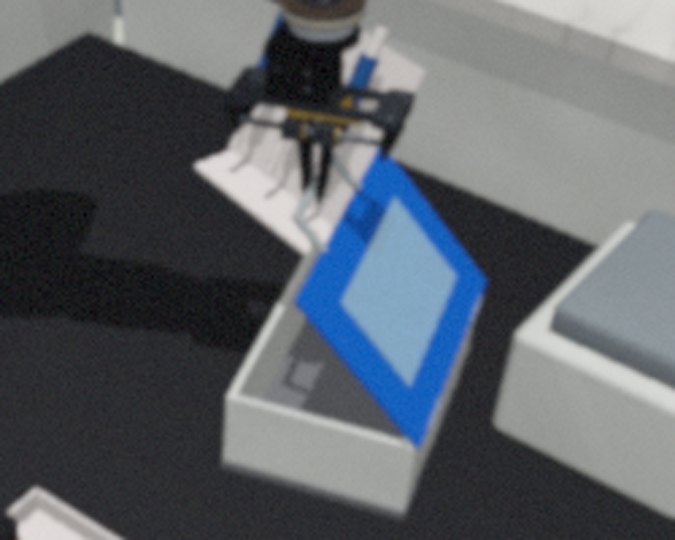

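```bash
cat > fitang.py <<'E'
from h import *
import pickle,sys
T,C=pickle.load(open("pics/tc2.pkl","rb"))
ref=[555.16,366.82,111.77,.297]  # closed fit (slab centre, underside)
u=np.array([np.cos(.297),np.sin(.297),0]);w=np.array([-u[1],u[0],0]);z=np.array([0,0,1.])
H0=np.array(ref[:3])+105*u
def slab(th,H):
    n=np.sin(th)*u+np.cos(th)*z; a=-np.cos(th)*u+np.sin(th)*z
    return np.array([H+s*a+y*w+q*n for s in(0,210) for y in(-150,150) for q in(0,8)])
vs=[]
for nm,p,px in(("t",T,(160,150)),("c",C,(364,160))):
    h=cv2.cvtColor(p["image"],cv2.COLOR_RGB2HSV).astype(int)
    m=(h[...,0]>95)&(h[...,0]<125)&(h[...,1]>150)&(h[...,2]>90)
    m=ccs(m,px);cn,_=cv2.findContours(m.astype(np.uint8),cv2.RETR_EXTERNAL,cv2.CHAIN_APPROX_NONE)
    f=np.zeros(m.shape,np.uint8);cv2.drawContours(f,cn,-1,1,-1)
    ig=np.ones(f.shape,np.float32)
    if nm=="t": ig[:,:120]=0
    else: ig[:95,:]=0
    vs.append((p,f.astype(np.float32),ig));print(nm,m.sum(),f.sum())
def cost(th,H,which=(0,1)): return sum((np.abs(sil(vs[i][0],slab(th,H))-vs[i][1])*vs[i][2]).sum()/vs[i][1].sum() for i in which)
for wh in((0,),(1,),(0,1)):
    g=np.radians(np.arange(40,58,.25));c=[cost(t,H0,wh) for t in g];i=np.argmin(c);print(wh,np.degrees(g[i]),round(c[i],3))
r=minimize(lambda v:cost(v[0],H0+v[1]*u+v[2]*z+v[3]*w),[g[i],0,0,0],method="Nelder-Mead",options=dict(initial_simplex=np.array([[g[i],0,0,0],[g[i]+.05,0,0,0],[g[i],4,0,0],[g[i],0,4,0],[g[i],0,0,4]]),maxiter=250))
print("free",np.degrees(r.x[0]),r.x[1:],r.fun)
E
python3 fitang.py
```

```text
t 2221 2221
c 2436 4057
(0,) 46.75 0.529
(1,) 46.0 0.05
(0, 1) 46.5 0.581
free 46.49849886211954 [ 1.57367877 -4.8092053   1.34248926] 0.5703682899475098
```

Request:
send_rows(plan="-0.1 3.5 -2.8 0 2; -0.1 4 -3.1 0 2; -0.1 3 -2.3 0 2; -0.1 1.4 -1 0 2; 0 0 0 0 2; 0 0 0 0 2")

```text
t: 27.95
eef_pos: [500.2, 348.7, 310.6]
tcp_rot: [3.094, 0.037, 1.866]
ft_force: [-4.2, 1.8, 1.6]
opening: 0.097
```

```bash
python3 arc.py 0.01 3;python3 lidang.py m2; sed -i 's/f=np.zeros(m.shape,np.uint8);cv2.drawContours(f,cn,-1,1,-1)/f=np.zeros(m.shape,np.uint8);cv2.fillConvexPoly(f,cv2.convexHull(np.vstack(cn)),1)/' fitang.py; python3 fitang.py; python3 arc.py .01 2
```

```text
t 27.95 theta deg 49.84 R 258.1 side 0.3 F [-4.2  1.8  1.6] rot [3.094 0.037 1.866] open 0.097 j [ 0.52  0.39  1.52 -0.05  1.2   0.24]
-0.1 2.1 -1.5 0 2; -0.1 2.1 -1.5 0 2; -0.1 2.1 -1.5 0 2; 51.5601452277186
t 1990 3703
c 2343 4083
(0,) 49.75 0.022
(1,) 49.75 0.035
(0, 1) 49.75 0.056
free 49.115787063654906 [ 2.59279362 -3.19178173  0.95379643] 0.03706362098455429
t 28.05 theta deg 49.83 R 258.1 side 0.3 F [-5.1  1.4  2.4] rot [3.094 0.037 1.866] open 0.093 j [ 0.52  0.39  1.52 -0.05  1.2   0.24]
-0.1 2.1 -1.5 0 2; -0.1 2.1 -1.5 0 2; 50.97680519213683
```

Request:
send_rows(plan="0 1.5 -1 0 2; 0 0 0 0 2; 0 0 0 0 2; 0 0 0 0 2; 0 0 0 0 2; 0 0 0 0 2")

```text
t: 28.65
eef_pos: [501.2, 349.0, 311.5]
tcp_rot: [3.094, 0.037, 1.866]
ft_force: [-5.1, 1.4, 2.2]
opening: 0.096
```

```bash
python3 lidang.py m3; python3 fitang.py; python3 arc.py .01 1;python3 - <<'E'
import pickle,cv2
T,C=pickle.load(open("pics/tc2.pkl","rb"))
cv2.imwrite("pics/f_c.png",cv2.resize(C["image"][:,:,::-1],(800,600)))
E
```

```text
t 1972 3669
c 2336 4075
(0,) 50.0 0.021
(1,) 49.75 0.036
(0, 1) 50.0 0.059
free 49.442705115759644 [ 2.48424276 -2.91700724  0.91789785] 0.03831157460808754
t 28.75 theta deg 50.15 R 258.1 side 0.3 F [-4.4  1.   1.5] rot [3.094 0.037 1.866] open 0.099 j [ 0.52  0.39  1.51 -0.05  1.2   0.24]
-0.1 2.1 -1.5 0 2; 50.71925973446295
```

View pics/f_c.png

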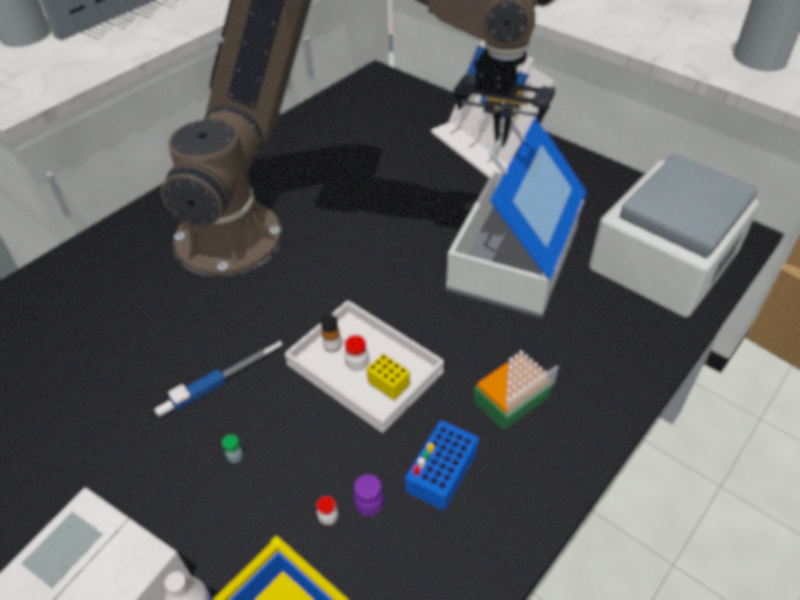

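The lid is held steady at about 50°. The three items stand upright in the tray, and the bystanders are where they started. I'll hand it in.

```bash
python3 -c "
from cell import job_done,env
print(job_done());s=env.state();print(s['t'],s['eef_pos'],s['opening'])"
```

```text
the job is handed in; nothing more can be done
None
the job is handed in; nothing more can be done
```

The block, the larger red-capped jar and the amber bottle now stand upright in the tray. The lid is lifted and still held by its bar at about 50°. I handed the job in at about t = 28.8 s of the 72 s allowed.

**Last checks**
- **Lid angle:** the tool position gave 50.2°. The camera fit with the hinge fixed gave 50.0° from both views (49.75° from the scene camera alone). A looser fit with the hinge free gave 49.4°, so the measurements differ by under 1°.
- **Hold:** the lid stayed still for 0.5 s before hand-in. The gripper was closed on the bar at about 9 mm, with a force of around 5 N.
- **Tray and bystanders:** the final picture shows all three items upright. The vial, tip box, rack, pipette, small red-capped jar and purple jar look as they did at the start.

**What went wrong on the way**
- **First grasp:** the first descent onto the block stopped about 14 mm short and the tool tilted slightly. I didn't find the cause; I opened the gripper, went down again in small steps, and it tracked normally.
- **Tool tilt:** the tool stayed tilted by up to about 3° for the rest of the job. The objects still landed flat.
- **Setting down:** pressing the jar onto the tray floor showed about 33 N at the wrist for a moment, and the bottle about 24 N.
- **Lid arc:** the radius I computed for the bar's path drifted from 255 to 258 mm during the lift. That means a small error in my hinge position or a slight slip on the bar.

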